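# Change the batch in the drying oven

### The arm

A 6-joint arm with a two-finger parallel gripper is mounted at the origin on the work surface. World frame = base frame: x ahead of the robot, y to its left, z up, the work surface at z = 0. Lengths are in m, angles in rad, forces in N, time in s.
With the tool pointing down it reaches from about 0.375 to 0.925 m from the base axis. Payload 5.7 kg.
Tool frame: the origin (TCP) lies midway between the tips of the shut fingers; the grasp point (between the pads) lies 19 mm behind it; z points along the fingers, y is the line along which they close (so a half turn about z gives the same grasp; the last joint's range is limited). The gripper opens to 85 mm and grips with 20 to 120 N. Pads are 22 mm wide; open, the fingers measure 114 mm over their backs; the gripper's body (76 mm by 85 mm) begins 54 mm behind the grasp point. The pads swing forward as they close: fully open they stand 13 mm farther back than shut.
Start: joints at [-1.326, 0.359, 1.51, -0, 1.272, -0.115], TCP at [0.211, -0.562, 0.231] pointing down, gripper open.
Joint ranges: [-2.97, 2.97], [-1.01, 2.36], [0.21, 2.38], [-0.96, 4.11], [0.2, 2.71], [-2.98, 2.98]. Speed limits (rad/s): [2.39, 2.39, 3.14, 3.14, 3.14, 3.14].

### API

Orientations are given as a unit quaternion [x, y, z, w].
In Python, from plant import movep, move_l, goto_joints, ungrasp, clamp, pause, ik, read_state, grab_frame, camera_model, MotionError, close_job gives the robot as it stands. The module is installed in compiled form; this text tells all that it offers. Calls block until the motion is done:
- movep(position, orientation): joint-space move of the TCP to a pose.
- move_l(position, orientation=None, velocity=0.15, f_stop=None): straight line of the TCP; orientation=None keeps the orientation; velocity is the mean speed in m/s. With f_stop (N) it stops when the force on the tool has changed by that much, and returns True; else False.
- goto_joints(angles): joint-space move.
- ungrasp() and clamp(grip_force=None): open the fingers fully, or close them until they stop; grip_force is the grip in N (None keeps the last).
- pause(seconds).
- ik(position, orientation): joint angles nearest the present ones, or None.
- read_state(): the state.
- grab_frame(name): name is "scene" or "top" or "wrist"; returns the picture (480x640x3 uint8, blue, green, red); there is no depth.
- camera_model(name): a dict with "camera_matrix" (3x3 intrinsics, pixels), "k1" (the pictures are not rectified: a ray, as slopes to the right and down, at radius r is drawn at 1 + k1 r^2 times it, then the intrinsics apply), "rvec" (rotation vector, rad) and "tvec" (3), from world to camera coordinates, as OpenCV has them. Camera axes: x right, y down, z forward; pixel columns grow to the right and rows downward; lengths in m; the calibration is good to about 2 mm. A picture is of the moment at which its call begins: read the wrist's pose just before it. camera_model takes no time and is no camera call; for the wrist camera it gives the pose at the moment of the call.
A pose or a line that the arm cannot do raises MotionError and nothing moves.
- close_job(): hands the job in; it is judged then, once.
The state is a dict: "time": time; "joint_pos": joint angles; "joint_velocities": joint speeds; "joint_torque": joint torques, N m; "ee_pos": TCP position; "eef_rot": TCP orientation; "force": force on the tool from outside, world axes, zero at the start; "moment": the same for the moment, N m; "opening": finger opening in m; "finger_force": force on a finger pad.
Only numpy, scipy, OpenCV 4.12 (cv2) and the standard library are available. Lean on these libraries where they do the work, as an engineer would, in place of code of your own. Each camera call takes 0.05 s, during which the arm holds its last target. There are 200 camera calls.

### The job

The pale stones on the tray in the bench oven are dry: pull the oven door right down, take the tray out by its grip and tip the dry stones off its open edge into the yellow bin. Then lay all the dark damp stones from the plywood board flat on the empty tray, not on top of one another, put the tray back on the oven rack and push the door up until it is fully shut. Leave the bin upright on the bench and do not disturb the other things standing about.

Things in the scene. Friction and masses are not known exactly. Their poses are not given: they have to be found in the camera images.
- oven: bench drying oven, a fixed steel box 400 wide (y), 270 deep (x), 220 high; origin: middle of its underside; x into the oven, y left, z up; front face at x = -135 mm, towards the robot. Black control knobs on the right of the front are not needed. Chamber: 288 wide, centred at y = +45, open from 55 to 205 mm above the bench; the door and the rack are centred at y = +45 too.
- door (a joint): the oven's drop-down door, 286 wide, 147 high, 14 thick, dark frame with a glass pane, hinged along its lower edge 55 mm above the bench. 0 = shut (upright); grows as it comes down towards the robot; stop at 1.45 rad (nearly level). Stiff hinge: it stays where it is left; moving it by its bar takes about 3 N opening and 5 N closing.
- door_hinge (a point): middle of the door's hinge line. Its axes turn with the door: z from the hinge to the door's upper edge, -x out of its outer face, y along the hinge, level.
- door_bar (a point): middle of the door's handle: round bar 12 mm thick, 200 long, level along y, standing on a bracket at each end; 185 mm from the hinge along the door's z and 22 mm along its -x, so 38 mm beyond the door's upper edge. It can be pinched from straight above at every door angle (240 mm over the bench when shut, just over the oven's roof; 55 when fully down) and turns freely in the pinch. Axes as the door's.
- rack_middle (a point): middle of the oven's wire rack (220 deep, 270 wide), top face, 140 mm over the bench. Hooked to the door, it glides out to the robot by itself as the door comes down (65 mm per rad, 94 mm fully down) and back in as the door goes up, carrying the tray. A stop 12 mm high runs across it 100 mm behind this point. Axes as the oven's. With the door shut it is 115 mm behind the front face.
- tray_grip (a point): where to take the tray: its grip, an upright aluminium plate 10 thick (x), 90 wide (y), up to 55 mm over the tray's underside, middle of the near (-x) edge; this point is 38 mm over the underside. Axes: x from grip across the tray to its open edge, y left, z up. Tray 0.16 kg; hold firmly (60 N or more), the load hangs out in front. At the start it is on the rack, grip to the front.
- tray_floor (a point): middle of the dark non-stick tray's floor, upper face, 4 mm over its underside, 85 mm along x from the grip. Tray 180 (x) by 190 (y), 20 mm high walls 4 thick along its two sides, none at the far (+x) edge. Axes as the grip's. Stones on it start to slide at 18 to 26 degrees of tilt; 40 clears it.
- bin_floor (a point): middle of the inner floor, 4 mm over the bench, of the yellow stacking bin: 210 deep (x), 270 wide (y), 5 mm walls 107 high at back and sides; the front (-x, towards the robot) only 58 high, as are the front 45 mm of the sides. Loose, 0.4 kg. x points to its back wall, z up.
- dry0_mid (a point): centre (half-way up) of a dried, pale cream cast stone, a rounded block 60 (x) by 38 (y) by 30 (z) mm, about 40 g; it starts on the tray. Two to four of these are present, the others absent.
- dry1_mid (a point): centre (half-way up) of a dried, pale cream cast stone, a rounded block 60 (x) by 38 (y) by 30 (z) mm, about 40 g; it starts on the tray. Two to four of these are present, the others absent.
- dry2_mid (a point): centre (half-way up) of a dried, pale cream cast stone, a rounded block 60 (x) by 38 (y) by 30 (z) mm, about 40 g; it starts on the tray. Two to four of these are present, the others absent.
- dry3_mid (a point): centre (half-way up) of a dried, pale cream cast stone, a rounded block 60 (x) by 38 (y) by 30 (z) mm, about 40 g; it starts on the tray. Two to four of these are present, the others absent.
- damp0_mid (a point): centre (half-way up) of a damp, dark grey cast stone (already hard), a rounded block 60 (x) by 38 (y) by 30 (z) mm, about 40 g; it starts flat on the thin plywood board (8 mm thick) on the bench. Two to four of these are present, the others absent.
- damp1_mid (a point): centre (half-way up) of a damp, dark grey cast stone (already hard), a rounded block 60 (x) by 38 (y) by 30 (z) mm, about 40 g; it starts flat on the thin plywood board (8 mm thick) on the bench. Two to four of these are present, the others absent.
- damp2_mid (a point): centre (half-way up) of a damp, dark grey cast stone (already hard), a rounded block 60 (x) by 38 (y) by 30 (z) mm, about 40 g; it starts flat on the thin plywood board (8 mm thick) on the bench. Two to four of these are present, the others absent.
- damp3_mid (a point): centre (half-way up) of a damp, dark grey cast stone (already hard), a rounded block 60 (x) by 38 (y) by 30 (z) mm, about 40 g; it starts flat on the thin plywood board (8 mm thick) on the bench. Two to four of these are present, the others absent.
- board: plywood board lying fixed on the bench, 270 (x) by 130 (y), 8 thick; origin at the middle of its underside.
- spool: bystander: steel wire spool 90 mm across, 55 high; origin at the middle of its underside. Leave it alone.
- paint_jar: bystander: glass paint jar 64 across, 75 high, blue cap; origin at the middle of its underside. Leave it alone.
- oil_can: bystander: blue can with a red label, 56 across, 150 high; origin at the middle of its underside. Leave it alone.
- tape_roll: bystander: white tape roll 84 across, 30 high; origin at the middle of its underside. Leave it alone.
Mind the look-alikes: they are no part of the job. What is shaped like the part that bears damp3_mid but blue or red is not meant. What is shaped like the part that bears damp1_mid but green is not meant.

How it is judged:
On the way, in this order (a step that is already met when the one before it is completed fails the run):
1. the oven door has been pulled right down (value of joint door above 1.3 rad), for 0.1 s.
2. the tray is tipped over the bin (angle between tray_floor's own z axis and vertical above 0.26 rad and horizontal distance between tray_floor and bin_floor below 0.25 m).
3. every dry stone lies in the yellow bin (x of dry0_mid in the frame of bin_floor between -0.1 and 0.1 m and y of dry0_mid in the frame of bin_floor between -0.13 and 0.13 m and z of dry0_mid in the frame of bin_floor between 0 and 0.085 m and x of dry1_mid in the frame of bin_floor between -0.1 and 0.1 m and y of dry1_mid in the frame of bin_floor between -0.13 and 0.13 m and z of dry1_mid in the frame of bin_floor between 0 and 0.085 m and x of dry2_mid in the frame of bin_floor between -0.1 and 0.1 m and y of dry2_mid in the frame of bin_floor between -0.13 and 0.13 m and z of dry2_mid in the frame of bin_floor between 0 and 0.085 m and x of dry3_mid in the frame of bin_floor between -0.1 and 0.1 m and y of dry3_mid in the frame of bin_floor between -0.13 and 0.13 m and z of dry3_mid in the frame of bin_floor between 0 and 0.085 m), for 0.2 s.
4. every damp stone lies on the tray (x of damp0_mid in the frame of tray_floor between -0.08 and 0.09 m and y of damp0_mid in the frame of tray_floor between -0.091 and 0.091 m and z of damp0_mid in the frame of tray_floor between 0.008 and 0.026 m and x of damp1_mid in the frame of tray_floor between -0.08 and 0.09 m and y of damp1_mid in the frame of tray_floor between -0.091 and 0.091 m and z of damp1_mid in the frame of tray_floor between 0.008 and 0.026 m and x of damp2_mid in the frame of tray_floor between -0.08 and 0.09 m and y of damp2_mid in the frame of tray_floor between -0.091 and 0.091 m and z of damp2_mid in the frame of tray_floor between 0.008 and 0.026 m and x of damp3_mid in the frame of tray_floor between -0.08 and 0.09 m and y of damp3_mid in the frame of tray_floor between -0.091 and 0.091 m and z of damp3_mid in the frame of tray_floor between 0.008 and 0.026 m), for 0.2 s.
At the end, for the whole second after the job is handed in: door shut (0.05 rad); tray level on the oven rack, its middle within 30 mm (depth) and 45 mm (sideways) of the rack's middle; every damp stone flat on the tray floor, none stacked; every dry stone in the yellow bin; bin upright on the bench; all at rest (all of step 3 and all of step 4 and value of joint door below 0.05 rad and x of tray_floor in the frame of rack_middle between -0.03 and 0.03 m and y of tray_floor in the frame of rack_middle between -0.045 and 0.045 m and z of tray_floor in the frame of rack_middle between -0.004 and 0.014 m and angle between tray_floor's own z axis and vertical below 0.06 rad and angle between bin_floor's own z axis and vertical below 0.1 rad and height (world z) of bin_floor below 0.02 m and linear speed of each of dry0, dry1, dry2, dry3, damp0, damp1, damp2, damp3 below 0.03 m/s); the robot touches nothing.
It fails at once if a bystander (spool, jar, can or tape roll) is pushed more than 30 mm (distance of any of spool, paint_jar, oil_can, tape_roll from where it was at the start of the episode above 0.03 m).
Of dry0, dry1, dry2, dry3 only 2 to 4 are there at a start; the rules pass over those that are not, and their reading is None.
Of damp0, damp1, damp2, damp3 only 2 to 4 are there at a start; the rules pass over those that are not, and their reading is None.
At some moment in a run one of bin, damp0, damp1, damp2, damp3 may be knocked a few centimetres aside while the robot is not near it.
It also fails if it takes over 210 s, if anything falls off the work surface, if the arm or the gripper's body presses on something with over 40 N, if the wrist force passes 120 N, or if a joint passes its speed limit or range.

## Working session

There is one attempt and no reset: what is moved stays moved. The work goes in short steps, each a Python script; the robot and the scene stay as the last script left them, time stands still between calls to the robot, and variables do not carry over. Pictures are saved under pics/ and viewed, at most 16 in all, crops included, and the job is handed in when it is done.

```bash
mkdir -p pics
cat > h.py <<'E'
import numpy as np, cv2
from plant import *
from scipy.spatial.transform import Rotation as R
def ray(m,px):
    K=np.array(m["camera_matrix"]);k1=m["k1"]
    d=np.linalg.solve(K,[px[0],px[1],1.])[:2];u=d.copy()
    for _ in range(30): u=d/(1+k1*(u@u))
    Rm=cv2.Rodrigues(np.array(m["rvec"],float))[0];t=np.array(m["tvec"],float).ravel()
    return -Rm.T@t, Rm.T@np.array([u[0],u[1],1.])
def onz(m,px,z):
    o,d=ray(m,px); return o+d*(z-o[2])/d[2]
def proj(m,P):
    Rm=cv2.Rodrigues(np.array(m["rvec"],float))[0]
    p=Rm@np.array(P,float)+np.array(m["tvec"],float).ravel();u=p[:2]/p[2]
    u=u*(1+m["k1"]*(u@u));return (np.array(m["camera_matrix"])@[u[0],u[1],1])[:2]
def snap(c,n):
    m=camera_model(c);f=grab_frame(c);cv2.imwrite(f"pics/{n}.png",f);return f,m
# tool down with closing axis (tool y) at world yaw a
def down(a): 
    z=np.array([0,0,-1.]);y=np.array([np.cos(a),np.sin(a),0]);return R.from_matrix(np.c_[np.cross(y,z),y,z]).as_quat()
E
python3 - <<'E'
from h import *
for c in("scene","top"):
    f,m=snap(c,c+"0");print(c,m)
s=read_state();print(s["ee_pos"],s["eef_rot"],s["time"])
E
```

```text
scene {'camera_matrix': array([[570.79407993,   0.        , 330.85073149],
       [  0.        , 570.79407993, 235.69594584],
       [  0.        ,   0.        ,   1.        ]]), 'k1': -0.17728729313991715, 'rvec': array([ 1.31533909,  2.07671255, -1.02576465]), 'tvec': array([ 0.24322213, -0.1248301 ,  1.78097167])}
top {'camera_matrix': array([[575.87944297,   0.        , 311.78130009],
       [  0.        , 575.87944297, 233.76410949],
       [  0.        ,   0.        ,   1.        ]]), 'k1': -0.1758667957513175, 'rvec': array([ 2.1882671 , -2.16723434,  0.14530613]), 'tvec': array([-0.05174059,  0.49898272,  1.44002623])}
[ 0.21107733 -0.56100337  0.23057266] [ 9.83863323e-01  1.78919839e-01 -6.50406815e-05 -8.05069779e-04] 0.1
```

View pics/scene0.png

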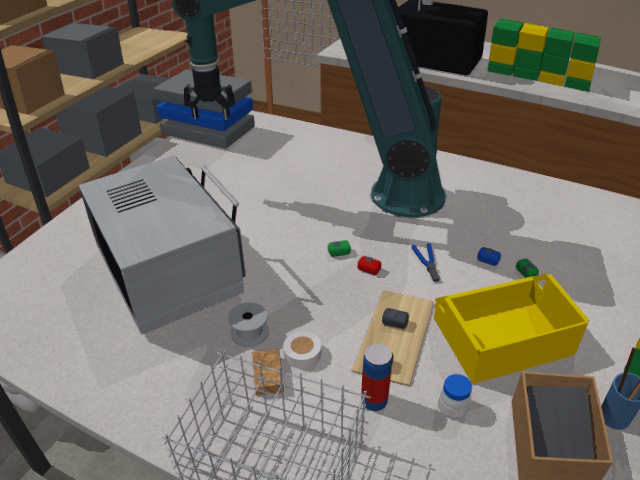

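View pics/top0.png

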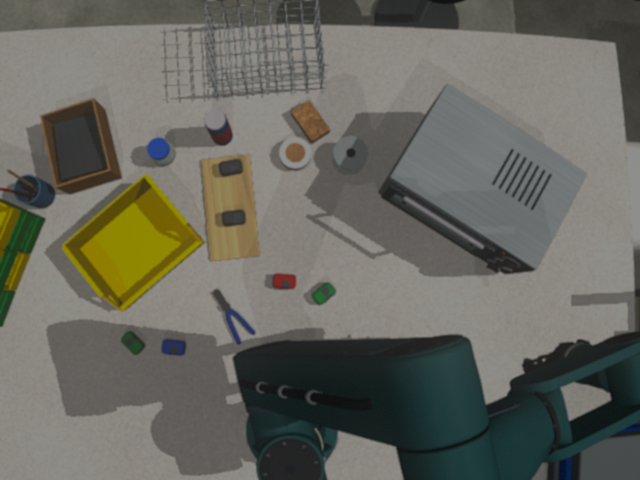

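The top view shows the oven at the right (roof corners about (449,87), (585,175), (533,268) and (388,185)). The bin is at (132,243) and the board at (230,207). Two dark stones lie on the board at (231,167) and (233,218). The look-alikes are off the board: red (285,281), green (323,293) and (133,342), blue (174,347). I'll enlarge both areas to confirm.

Run:
```python
import cv2,numpy as np
f=cv2.imread("pics/top0.png")
a=cv2.resize(f[70:290,370:600],None,fx=2.7,fy=2.7,interpolation=cv2.INTER_CUBIC)
b=cv2.resize(f[120:360,50:350],None,fx=2.5,fy=2.5,interpolation=cv2.INTER_CUBIC)
cv2.imwrite("pics/c1.png",a);cv2.imwrite("pics/c2.png",b)
```

```text
(no output)
```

View pics/c1.png

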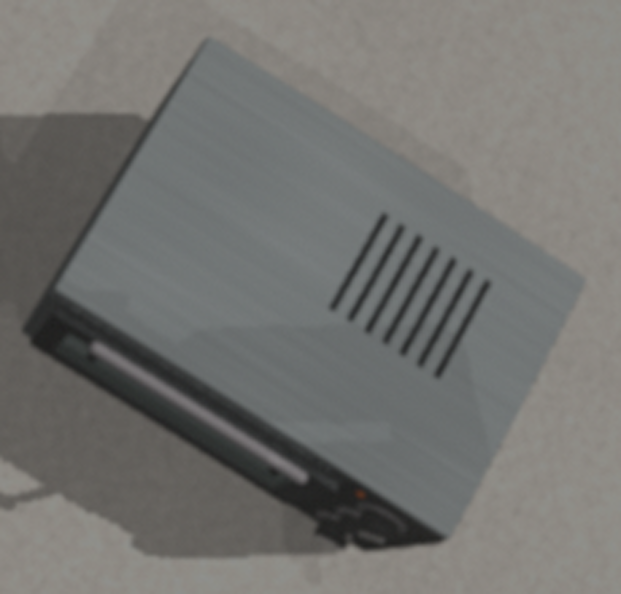

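View pics/c2.png

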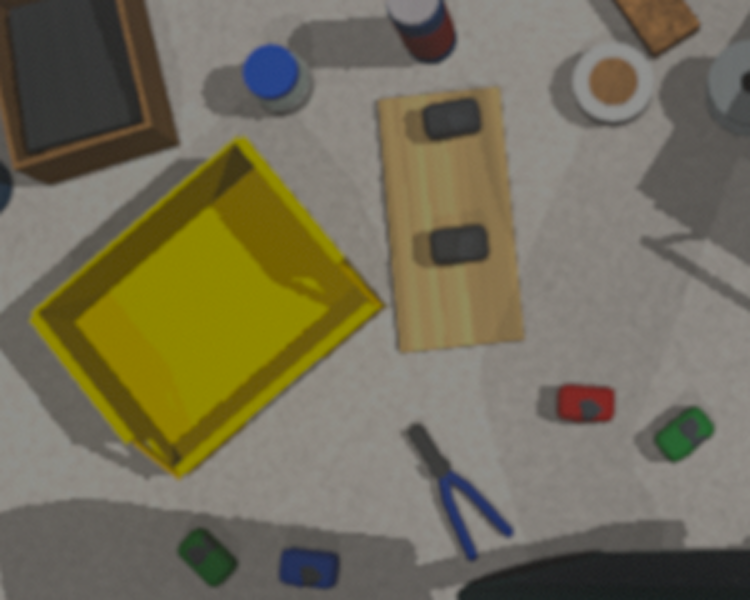

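The crops confirm two dark grey damp stones on the board, at crop (452,118) and (459,244). The red, blue and green blocks are look-alikes on the bench. The bin's low front edge runs from crop (383,305) to (178,475). The oven's roof corners are clear, and the bar runs from crop (93,347) to (305,480).

Run:
```python
from h import *
m=camera_model("top")
c1=lambda x,y:(x/2.7+370,y/2.7+70)
c2=lambda x,y:(x/2.5+50,y/2.5+120)
fl,bl,br,fr=[onz(m,c1(*p),.22)[:2] for p in((55,293),(210,38),(585,280),(447,540))]
print("oven",fl,bl,br,fr,[np.linalg.norm(a-b) for a,b in((fl,bl),(fl,fr),(bl,br))])
e1=fl-fr;e2=bl-br;e3=bl-fl
print("yaws",[np.degrees(np.arctan2(*e[::-1])) for e in(e1,e2,e3)],"ctr",(fl+bl+br+fr)/4)
b1,b2=onz(m,c1(93,347),.24),onz(m,c1(305,480),.24);print("bar",b1,b2,np.linalg.norm(b1-b2),(b1+b2)/2)
B=[onz(m,c2(*p),z)[:2] for p,z in(((383,305),.062),((178,475),.062),((240,140),.111),((35,315),.111))]
print("bin",B,np.mean(B,0));v=(B[2]+B[3]-B[0]-B[1])/2;print(np.degrees(np.arctan2(v[1],v[0])),np.linalg.norm(v),np.linalg.norm(B[0]-B[1]))
for p in((452,115),(459,241)):print("damp",onz(m,c2(*p),.038))
for n,p,z in(("can",(415,8),.15),("jar",(271,72),.075),("spool",(752,80),.055),("tape",(613,83),.03)):print(n,onz(m,c2(*p),z))
print("board",[onz(m,c2(*p),.008) for p in((378,100),(500,88),(523,340),(400,352))])
f=cv2.imread("pics/top0.png");mk=(f.max(2)<75).astype(np.uint8);mk[:150]=0;mk[245:]=0;mk[:,:210]=0;mk[:,250:]=0
for c in cv2.findContours(mk,0,1)[0]:
    if cv2.contourArea(c)>60:print(cv2.minAreaRect(c))
```

```text
oven [ 0.60584246 -0.21833522] [ 0.83532854 -0.35833098] [ 0.62950089 -0.69490717] [ 0.40093422 -0.55447051] [np.float64(0.2688171818790736), np.float64(0.3936677797217671), np.float64(0.3945231983533116)]
yaws [np.float64(58.63349527824357), np.float64(58.55281244278382), np.float64(-31.384874199992144)] ctr [ 0.61790153 -0.45651097]
bar [ 0.55713556 -0.24608055  0.24      ] [ 0.44927447 -0.42280001  0.24      ] 0.20703570421501513 [ 0.50320501 -0.33444028  0.24      ]
bin [array([0.47212606, 0.22401126]), array([0.29957969, 0.42696116]), array([0.62839979, 0.3630285 ]), array([0.45345651, 0.56355478])] [0.46339051 0.39438892]
41.62543459582 0.2074576471460881 0.2663848921370604
damp [0.6711236  0.16288489 0.038     ]
damp [0.54046542 0.15220995 0.038     ]
can [0.75075437 0.18847821 0.15      ]
jar [0.70633179 0.3444016  0.075     ]
spool [ 0.7077579  -0.14424149  0.055     ]
tape [ 0.7086697 -0.0021515  0.03     ]
board [array([0.69357763, 0.2452434 , 0.008     ]), array([0.70747272, 0.1167294 , 0.008     ]), array([0.44260377, 0.08730478, 0.008     ]), array([0.42871616, 0.21398107, 0.008     ])]
((233.09825134277344, 217.63870239257812), (13.913232803344727, 22.656522750854492), 81.25383758544922)
((230.1923065185547, 167.46156311035156), (13.924245834350586, 22.553356170654297), 78.69007110595703)
```

```bash
cat >> h.py <<'E'
YO=np.radians(-31.4); OC=np.array([.618,-.4565,0])
def ov(x,y,z):  # oven frame -> world
    return OC+np.array([np.cos(YO)*x-np.sin(YO)*y, np.sin(YO)*x+np.cos(YO)*y, z])
HX=-.139
def bar(q,dz=-.019+.002): # TCP for pinching bar at door angle q
    s,c=np.sin(q),np.cos(q)
    return ov(HX-.185*s-.022*c,.045,.055+.185*c-.022*s+dz)
def best(p,a):  # down quaternion with yaw a or a+pi, whichever ik is nearer wrist middle
    o=[(abs(j[5]),down(b)) for b in(a,a+np.pi) if (j:=ik(p,down(b))) is not None]
    return min(o,key=lambda t:t[0])[1] if o else None
E
python3 - <<'E'
from h import *
m=camera_model("top")
for n,p in(("red",(285,281)),("grn",(323,293)),("grn2",(133,342)),("blue",(174,347))):print(n,onz(m,p,.025))
s=read_state();p=s["ee_pos"];move_l([p[0],p[1],.36])
q=best(bar(0)+[0,0,.1],YO);print(q)
for k in(0,.5,1,1.45): print(ik(bar(k),q))
movep(bar(0)+[0,0,.09],q)
print(move_l(bar(0),q,.1,f_stop=15))
print(read_state()["force"]);clamp(40);s=read_state();print(s["opening"],s["force"],s["time"])
for k in np.linspace(.12,1.43,12):
    move_l(bar(k),q,.12)
    f=read_state()["force"];print(round(k,2),np.round(f,1))
snap("scene","open");snap("top","opent");print(read_state()["opening"],read_state()["time"])
E
```

```text
red [0.37872099 0.01983655 0.025     ]
grn [ 0.34925734 -0.07663227  0.025     ]
grn2 [0.21791101 0.40542638 0.025     ]
blue [0.20800552 0.29899564 0.025     ]
[0.87206927 0.48938245 0.         0.        ]
[-6.99692254e-01  3.72865015e-01  1.51000429e+00 -4.44089210e-16
  1.25872335e+00 -1.51658869e-01]
[-7.24918594e-01  2.87017986e-01  1.73513933e+00 -4.44089210e-16
  1.11943533e+00 -1.76885209e-01]
[-7.47957271e-01  3.05609038e-01  1.93495090e+00 -4.44089210e-16
  9.01032713e-01 -1.99923886e-01]
[-7.56505216e-01  4.31788404e-01  2.04434710e+00 -4.44089210e-16
  6.65457147e-01 -2.08471831e-01]
False
[ 0.03414103  1.39231178 -0.30929392]
0.010664956809277145 [-0.31877057  0.87456929  3.48152606] 4.225
0.12 [-2.   1.1  3.6]
0.24 [-3.1  0.9  6.5]
0.36 [-2.   1.9  1.9]
0.48 [-0.7  1.3 -1.4]
0.6 [ 0.4  1.2 -1.8]
0.72 [ 0.6  0.2 -4.7]
0.83 [ 3.2 -0.  -5.9]
0.95 [ 4.4 -0.5 -5.8]
1.07 [ 4.1  0.8 -5.8]
1.19 [ 3.1  0.1 -4.3]
1.31 [ 2.4 -0.  -2.9]
1.43 [ 2.1 -0.5 -3.6]
0.010529888333570795 8.325
```

Run:
```python
from h import *
ungrasp();p=np.array(read_state()["ee_pos"]);move_l(p+[0,0,.12])
q=read_state()["eef_rot"]
# clear up and back, tilted to look into the oven
movep(ov(-.26,.045,.36),q)
f,m=snap("wrist","w1");f2,m2=snap("scene","s1");t,mt=snap("top","t1")
np.save("pics/w1m.npy",np.array([m],dtype=object),allow_pickle=True)
g=proj(m,ov(-.199,.045,.178));print(g, proj(mt,ov(-.199,.045,.195)))
cv2.imwrite("pics/mix.png",np.hstack([cv2.resize(f,(400,300)),cv2.resize(t[60:300,300:620],(400,300))]))
```

```text
[389.11383942 215.74875116] [430.68448855 239.30028404]
```

View pics/mix.png

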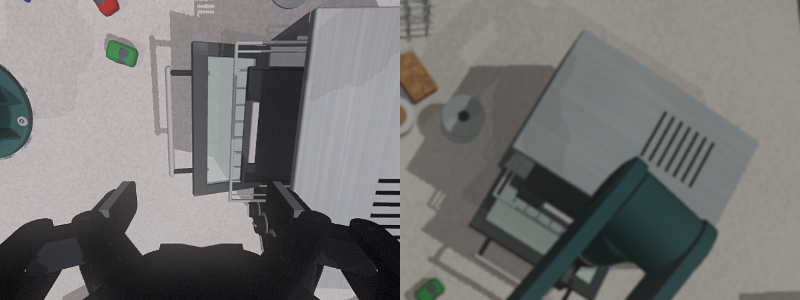

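The wrist view shows the door down and the rack out. The pale grip plate is at about (403,211) in the full frame, on the front of the dark tray, and no stones show near the grip. I'll locate the plate by its outline.

Run:
```python
from h import *
f=cv2.imread("pics/w1.png");m=np.load("pics/w1m.npy",allow_pickle=True)[0]
c=cv2.resize(f[90:340,340:500],None,fx=2.4,fy=2.4,interpolation=cv2.INTER_CUBIC)
g=cv2.cvtColor(f,6);mk=np.zeros_like(g);mk[150:275,386:422]=(g[150:275,386:422]>130)
for k in cv2.findContours(mk,0,1)[0]:
    if cv2.contourArea(k)>150:
        r=cv2.minAreaRect(k);print(r);b=cv2.boxPoints(r)
        for p in b:
            w=onz(m,p,.195)-OC;print(p,"oven:",np.cos(YO)*w[0]+np.sin(YO)*w[1],-np.sin(YO)*w[0]+np.cos(YO)*w[1])
cv2.imwrite("pics/c3.png",c)
```

```text
((405.751708984375, 211.9793243408203), (10.131549835205078, 96.99713134765625), 4.763640880584717)
[396.67584 259.88968] oven: -0.1931820422523115 0.006660963149366553
[404.73102 163.2276 ] oven: -0.1911813223918874 0.09463369265570826
[414.82758 164.06897] oven: -0.18245315835977285 0.09389951911067426
[406.7724  260.73105] oven: -0.18377015370875108 0.005844404404496226
```

View pics/c3.png

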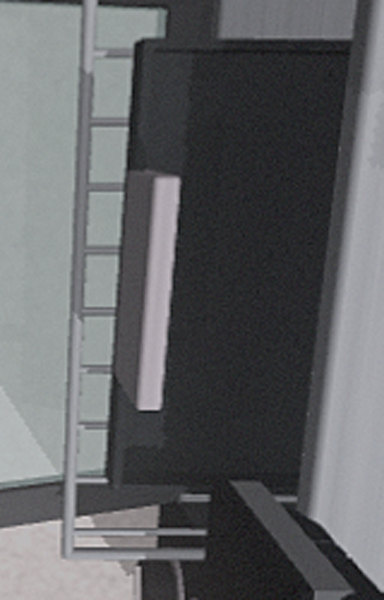

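```bash
cat >> h.py <<'E'
def Rt(A,th=0): return R.from_euler("ZY",[A,th])
def tool(grip,A,th=0,sg=1,h=.018):  # TCP pose for holding tray: grip point, azimuth A of tray x, tilt th
    r=Rt(A,th); d=R.from_quat(down(0 if sg>0 else np.pi))
    return np.array(grip)+r.apply([0,0,-h]), (r*d).as_quat()
BIN=np.array([.4634,.3944,0]);YB=np.radians(41.6)
def bn(x,y,z): return BIN+Rt(YB).apply([x,y,z])
E
python3 - <<'E'
from h import *
q=np.array(read_state()["eef_rot"]);y=R.from_quat(q).apply([0,1,0]);sg=np.sign(y@Rt(YO).apply([1,0,0]));print("sg",sg)
q=tool([0,0,0],YO,0,sg)[1]
for th in(0,.3,.6,.75,.9):
    for gx in(-.2,-.175,-.15):
        p,qq=tool(bn(gx,0,.27),YB,th,sg);print(th,gx,p.round(3),None if (j:=ik(p,qq)) is None else np.round(j,2))
T=lambda x,z:ov(x,.049,z)
movep(T(-.202,.27),q)
print(move_l(T(-.202,.160),q,.1,f_stop=12),read_state()["ee_pos"])
clamp(100);pause(.2);s=read_state();print(s["opening"],s["force"],s["time"])
move_l(T(-.202,.171),q,.05);print(read_state()["force"],read_state()["moment"])
move_l(T(-.335,.171),q,.1)
f,m=snap("scene","s2")
move_l(T(-.335,.32),q,.15);pause(.2);snap("wrist","w2");snap("top","t2");print(read_state()["opening"],read_state()["time"])
t=cv2.imread("pics/t2.png");w=cv2.imread("pics/w2.png");cv2.imwrite("pics/mix2.png",np.hstack([cv2.resize(w,(400,300)),cv2.resize(f,(400,300))]))
E
```

```text
sg 1.0
0 -0.2 [0.314 0.262 0.252] [ 0.53  0.05  1.86 -0.    1.23 -0.2 ]
0 -0.175 [0.333 0.278 0.252] [ 0.54  0.09  1.82 -0.    1.23 -0.19]
0 -0.15 [0.351 0.295 0.252] [ 0.55  0.13  1.77 -0.    1.24 -0.18]
0.3 -0.2 [0.31  0.258 0.253] [ 0.57  0.23  1.69 -0.05  1.52 -0.15]
0.3 -0.175 [0.329 0.275 0.253] [ 0.57  0.27  1.64 -0.04  1.54 -0.14]
0.3 -0.15 [0.347 0.291 0.253] [ 0.58  0.3   1.58 -0.04  1.55 -0.14]
0.6 -0.2 [0.306 0.255 0.255] [ 0.59  0.41  1.54 -0.08  1.79 -0.13]
0.6 -0.175 [0.325 0.271 0.255] [ 0.6   0.44  1.48 -0.07  1.81 -0.12]
0.6 -0.15 [0.344 0.288 0.255] [ 0.6   0.48  1.42 -0.07  1.84 -0.12]
0.75 -0.2 [0.305 0.253 0.257] [ 0.6   0.5   1.48 -0.09  1.91 -0.12]
0.75 -0.175 [0.323 0.27  0.257] [ 0.6   0.53  1.42 -0.09  1.94 -0.12]
0.75 -0.15 [0.342 0.287 0.257] [ 0.61  0.57  1.35 -0.09  1.97 -0.12]
0.9 -0.2 [0.303 0.252 0.259] [ 0.61  0.59  1.42 -0.1   2.03 -0.12]
0.9 -0.175 [0.322 0.269 0.259] [ 0.61  0.62  1.36 -0.1   2.06 -0.12]
0.9 -0.15 [0.341 0.285 0.259] [ 0.62  0.65  1.29 -0.1   2.09 -0.12]
True [ 0.47056631 -0.30900919  0.16125193]
0.00864954104343815 [ 2.02254824 -1.8570468   5.68117307] 13.4417
[ 1.485276    0.82169015 -1.80842828] [ 0.08540797  0.20861081 -0.01716516]
0.008570580114633136 16.7917
```

View pics/mix2.png

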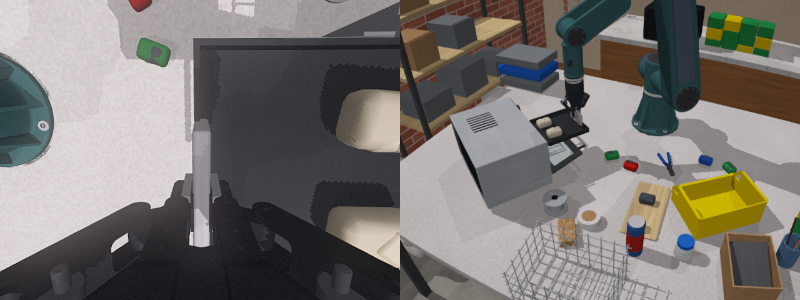

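The wrist and scene views show the tray held level with two pale stones on it, at about (365,122) and (370,235) in the left half. I'll check that the bin hasn't moved, then carry the tray over and tip it.

```bash
cat >> h.py <<'E'
def yellow(f):
    hs=cv2.cvtColor(f,cv2.COLOR_BGR2HSV);mk=cv2.inRange(hs,(22,150,60),(34,255,255));mk[:,:60]=0;mk[320:]=0
    return cv2.minAreaRect(max(cv2.findContours(mk,0,1)[0],key=cv2.contourArea))
E
python3 - <<'E'
from h import *
a,b=yellow(cv2.imread("pics/top0.png")),yellow(cv2.imread("pics/t2.png"));print(a,b)
assert np.hypot(a[0][0]-b[0][0],a[0][1]-b[0][1])<4
def tp(th,ex,ez): return tool(bn(ex,0,ez)-Rt(YB,th).apply([.175,0,-.034]),YB,th)
mid=tool([.46,-.02,.34],0.05); 
move_l(*mid,velocity=.2)
move_l(*tp(0,-.03,.24),velocity=.2)
move_l(*tp(0,-.03,.15),velocity=.15)
f,m=snap("top","t3");print(yellow(f))
for th in(.2,.4,.6,.8): move_l(*tp(th,-.03,.12),velocity=.1)
pause(.6);snap("scene","s4");snap("wrist","w4")
for th in(.6,0.3,0): move_l(*tp(th,-.03,.15+.1*(.6-th)),velocity=.2)
move_l(*tool([.46,-.0,.34],0.05),velocity=.2)
f,m=snap("top","t4");w,_=snap("wrist","w5");print(yellow(f),read_state()["time"],read_state()["opening"])
cv2.imwrite("pics/mix3.png",np.hstack([cv2.resize(w,(400,300)),cv2.resize(f[120:360,30:350],(400,300))]))
E
```

```text
((130.8647003173828, 244.25881958007812), (90.24307250976562, 115.7323989868164), 49.398704528808594) ((130.89320373535156, 244.30905151367188), (90.41766357421875, 115.66105651855469), 49.474891662597656)
((130.41336059570312, 243.6163330078125), (89.99012756347656, 114.82713317871094), 50.71058654785156)
((131.1129608154297, 244.05667114257812), (90.319580078125, 115.6855697631836), 49.474891662597656) 26.3417 0.008442170732154555
```

View pics/mix3.png

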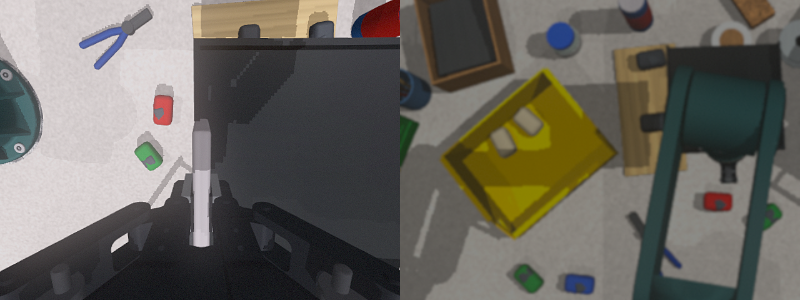

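Both pale stones are in the bin, at about (502,142) and (527,122) in the right half, and the tray is empty. The bin hasn't moved. Next I'll set the tray on free bench between the board and the oven, then re-measure the damp stones.

```bash
cat >> h.py <<'E'
G=np.array([.472,-.025,.038])  # tray grip when parked on bench, azimuth 0
def damps(f,m,z=.038,box=(140,270,195,265)):
    mk=((f.max(2)<75)*255).astype(np.uint8);a,b,c,d=box;k=np.zeros_like(mk);k[a:b,c:d]=mk[a:b,c:d];out=[]
    for c in cv2.findContours(k,0,1)[0]:
        if cv2.contourArea(c)>120:
            r=cv2.minAreaRect(c);bx=cv2.boxPoints(r);W=[onz(m,p,z)[:2] for p in bx]
            e=max((W[1]-W[0],W[2]-W[1]),key=np.linalg.norm);a=np.arctan2(e[1],e[0])
            a=(a-np.pi/2+np.pi/2)%np.pi-0.0
            out.append((np.mean(W,0),a,r))
    return out
E
python3 - <<'E'
from h import *
move_l(*tool(G+[0,0,.1],0,h=.017),velocity=.2)
p,q=tool(G+[0,0,-.004],0,h=.017)
print(move_l(p,q,.06,f_stop=6),read_state()["ee_pos"],read_state()["time"])
ungrasp();pause(.2);e=np.array(read_state()["ee_pos"]);move_l(e+[0,0,.15])
movep([.40,-.28,.36],q)
f,m=snap("top","t5")
for d in damps(f,m):print(d[0],np.degrees(d[1]),d[2])
print(yellow(f),read_state()["time"])
gp=[proj(m,G+[x,y,-.034]) for x,y in((-.005,-.095),(-.005,.095),(.175,.095),(.175,-.095))];print(np.round(gp))
c=f[110:320,60:420].copy();cv2.imwrite("pics/c5.png",cv2.resize(c,None,fx=2.2,fy=2.2))
E
```

```text
True [ 0.47191107 -0.02497912  0.02048081] 29.0417
[0.53712299 0.15360661] 98.78482701752418 ((233.0299835205078, 217.70999145507812), (13.576451301574707, 22.76883888244629), 81.8698959350586)
[0.66725672 0.16463251] 101.00628783513665 ((230.08798217773438, 167.48399353027344), (13.684738159179688, 22.36068344116211), 79.69515228271484)
((130.86538696289062, 244.27865600585938), (90.12197875976562, 115.65193176269531), 49.4846076965332) 32.4
[[340. 248.]
 [266. 247.]
 [267. 178.]
 [340. 179.]]
```

View pics/c5.png

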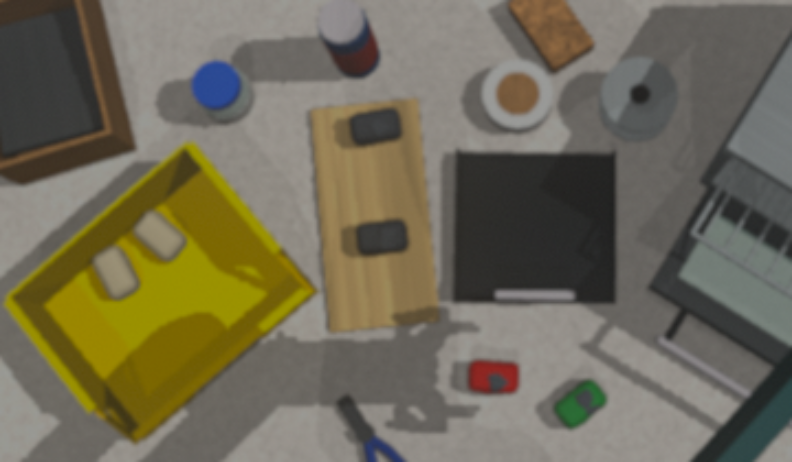

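The crop shows the empty tray flat on the bench at crop (535,227), both damp stones still on the board at (375,127) and (382,237), and both dry stones in the bin. I'll pick up the damp stones by their ends.

Run:
```python
from h import *
def pick(x,y,a,dx,tx,ty):
    q=best([x+dx,y,.15],a);p=np.array([x+dx,y,.013])
    movep(p+[0,0,.17],q);print(move_l(p,q,.12,f_stop=10));clamp(40);pause(.15)
    s=read_state();print("open",s["opening"],s["ee_pos"])
    move_l(p+[0,0,.13],velocity=.2)
    P=np.array([.557+tx+dx,-.025+ty,.0095])
    q2=min((down(b) for b in(np.pi/2,-np.pi/2)),key=lambda k:(R.from_quat(k).inv()*R.from_quat(q)).magnitude())
    movep(P+[0,0,.13],q2);print(move_l(P,q2,.08,f_stop=6),read_state()["ee_pos"],read_state()["opening"])
    ungrasp();pause(.15);move_l(np.array(read_state()["ee_pos"])+[0,0,.14],velocity=.2)
pick(.538,.153,np.radians(99),0,.045,0)
f,m=snap("top","t6")
pick(.669,.164,np.radians(100.5),-.006,-.018,0)
movep([.40,-.28,.36],read_state()["eef_rot"])
f,m=snap("top","t7");print(read_state()["time"],yellow(f))
cv2.imwrite("pics/c7.png",cv2.resize(f[110:320,60:420],None,fx=2.2,fy=2.2))
```

```text
False
open 0.05915847313518058 [0.53843939 0.15311738 0.01374677]
True [ 0.60188697 -0.0250147   0.00976607] 0.059164068674627326
False
open 0.059460917650250224 [0.66359499 0.16410217 0.01387084]
True [ 0.53283343 -0.02497537  0.0098397 ] 0.05910775290936188
50.0667 ((130.84828186035156, 244.32069396972656), (90.60808563232422, 115.38878631591797), 49.76364517211914)
```

View pics/c7.png

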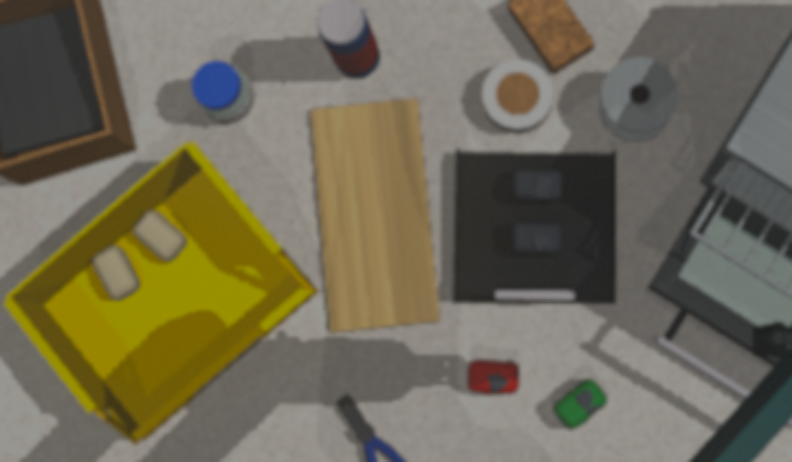

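Both damp stones lie flat on the tray, at crop (538,185) and (538,238). Next I'll regrip the tray and put it back on the rack.

Run:
```python
from h import *
p,q=tool(G,0,h=.013); p=p+[-.008,-.012,0]
movep(p+[0,0,.14],q);print(move_l(p,q,.1,f_stop=8),read_state()["ee_pos"])
clamp(110);pause(.2);z=read_state()["ee_pos"][2];print(z,read_state()["opening"])
move_l(np.array(read_state()["ee_pos"])+[0,0,.05],velocity=.06);pause(.3)
s=read_state();print(s["force"],s["moment"])
f,m=snap("wrist","w8");
qo=tool([0,0,0],YO)[1]; T=lambda x,zu:ov(x,.033,.140+zu+z)  # zu: underside above rack
move_l(np.array(s["ee_pos"])+[-.02,0,.25],velocity=.2)
move_l(T(-.345,.16),qo,.15)
move_l(T(-.345,.014),qo,.12);w,_=snap("wrist","w9")
print(ik(T(-.201,.0),qo) is not None, read_state()["time"])
cv2.imwrite("pics/mix9.png",np.hstack([cv2.resize(f,(400,300)),cv2.resize(w,(400,300))]))
```

```text
False [ 0.46442159 -0.0370902   0.02543949]
0.025590451199507546 0.008328574219858356
[ 0.70901825 -0.18988184 -2.37129818] [-0.00371601  0.17614076 -0.03751419]
True 59.6
```

View pics/mix9.png

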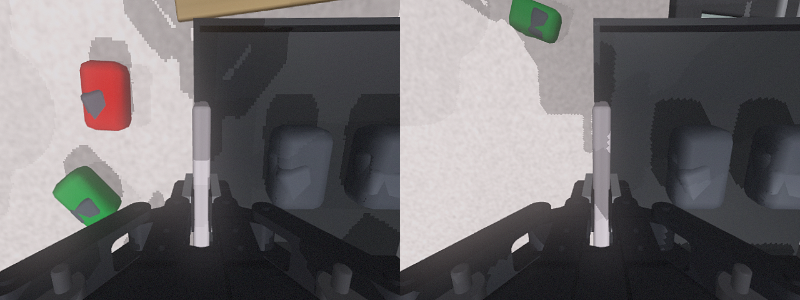

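The tray is held level with both stones lying flat. I'll insert it, release it and close the door.

Run:
```python
from h import *
z=.0256;qo=tool([0,0,0],YO)[1]; T=lambda x,zu:ov(x,.033,.140+zu+z)
print(move_l(T(-.201,.014),qo,.1,f_stop=12),read_state()["force"])
print(move_l(T(-.201,-.004),qo,.04,f_stop=6),read_state()["ee_pos"],T(-.201,0))
ungrasp();pause(.2);move_l(T(-.203,.13),qo,.15)
movep(ov(-.29,.045,.36),qo);w,m=snap("wrist","w10")
g=onz(m,(0,0),.195)
print(proj(m,ov(-.201,.045,.195)),read_state()["time"])
cv2.imwrite("pics/c10.png",w)
```

```text
False [-0.29319013 -0.18519007 -3.47433129]
True [ 0.46361475 -0.32362104  0.16551433] [ 0.46362961 -0.32360989  0.1656    ]
[421.11886863 218.67332242] 64.1083
```

View pics/c10.png

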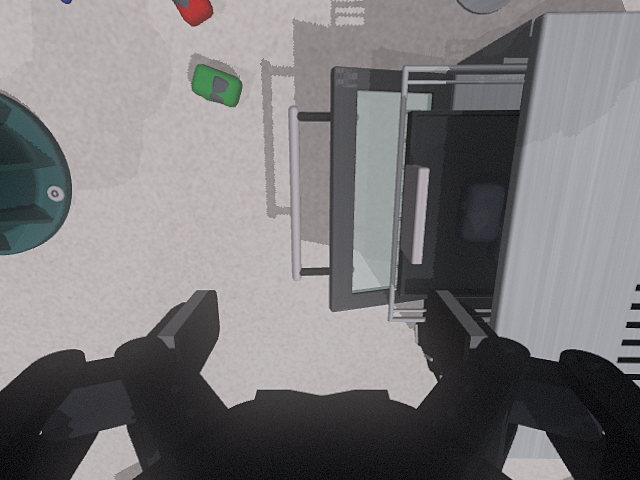

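The tray sits on the rack with its grip at (421,215), where predicted, and a stone shows flat at (483,212). The door bar is at (296,195). Now I'll shut the door.

Run:
```python
from h import *
q=tool([0,0,0],YO)[1]
movep(bar(1.43)+[0,0,.12],q)
print(move_l(bar(1.43),q,.1,f_stop=15));clamp(40);print(read_state()["opening"],read_state()["force"])
for k in list(np.linspace(1.31,.12,11))+[0,-.015]:
    move_l(bar(k),q,.1);print(round(k,2),np.round(read_state()["force"],1),end=" ")
print(read_state()["opening"]);ungrasp();pause(.2)
move_l(bar(0)+[0,0,.12],q,.15)
move_l(np.array([.40,-.26,.42]),q,.15);w,m=snap("wrist","w11");s,_=snap("scene","s11");t,mt=snap("top","t11");print(yellow(t))
cv2.imwrite("pics/mix11.png",np.hstack([cv2.resize(w,(400,300)),cv2.resize(s,(400,300))]))
b=bar(0,0);print(proj(m,b),[proj(camera_model("scene"),bar(k,0)) for k in(0,.05)],read_state()["time"])
```

```text
True
-0.0002577631080055593 [-0.5497327  -0.67549433 -0.75051838]
1.31 [-0.6  0.  -0.4] 1.19 [-0.4  0.3  0.1] 1.07 [ 0.3  0.1 -0.4] 0.95 [ 0.2 -0.   0.6] 0.83 [-0.   1.3  0.2] 0.72 [-0.2  0.4 -0.7] 0.6 [-0.4 -0.1 -0.6] 0.48 [-0.   0.4  0. ] 0.36 [-0.4 -0.5  0.1] 0.24 [-0.1  0.3 -0.9] 0.12 [-0.1  0.  -0.5] 0 [-0.2 -0.1 -0.3] -0.01 [-0.  -0.1 -0.2] -0.00030881476458005885
((130.99310302734375, 244.2164764404297), (90.27960205078125, 115.58344268798828), 49.31602478027344)
[456.24980454 224.73410479] [array([218.82335204, 184.64925713]), array([222.30295612, 183.98338148])] 74.45
```

View pics/mix11.png

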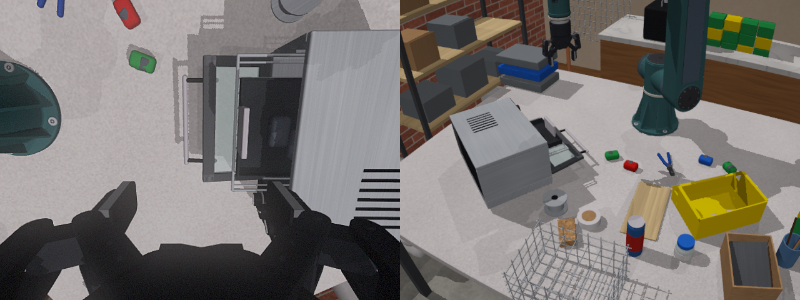

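The pinch missed: the descent stopped early, so the door is still down and the closed fingers passed through empty air. I'll find the bar again from this wrist picture.

Run:
```python
from h import *
w=cv2.imread("pics/w11.png");m=camera_model("wrist")
for k in(1.2,1.3,1.43,1.45):
    P=bar(k,0);e=ov(0,.1,0)-OC;print(k,P,proj(m,P-e),proj(m,P+e))
cv2.imwrite("pics/c12.png",cv2.resize(w[60:300,260:480],None,fx=2.5,fy=2.5))
```

```text
1.2 [ 0.36882208 -0.25168021  0.10153132] [300.76173672 271.39480241] [297.98462541 122.86746184]
1.3 [ 0.36562626 -0.24972947  0.083289  ] [298.96566975 266.94998516] [296.08315089 123.65670533]
1.43 [ 0.36382237 -0.24862837  0.05917905] [298.61958666 261.52718276] [295.83650044 124.60910783]
1.45 [ 0.36378283 -0.24860424  0.05545333] [298.74992674 260.73124143] [296.00179334 124.74793372]
```

View pics/c12.png

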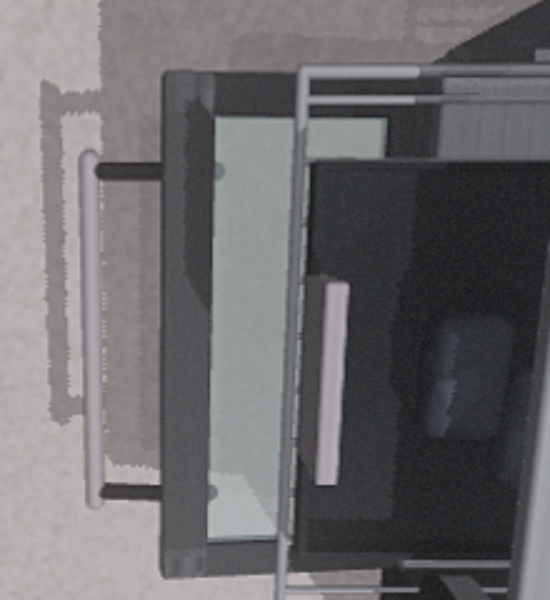

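The bar is where predicted, with its ends at (295,121) and (298,262), so the force stop tripped early. I'll retry after a pause, with checks.

Run:
```python
from h import *
q=tool([0,0,0],YO)[1]
movep(bar(1.43)+[0,0,.12],q);pause(.5);print(read_state()["opening"])
print(move_l(bar(1.43),q,.08,f_stop=20),read_state()["ee_pos"],bar(1.43));
clamp(40);s=read_state();print(s["opening"],s["force"])
if s["opening"]>.006:
    for k in list(np.linspace(1.31,.12,11))+[0,-.015]:
        move_l(bar(k),q,.1);print(round(k,2),np.round(read_state()["force"],1),end=" ")
    print(read_state()["opening"]);ungrasp();pause(.2)
    move_l(bar(0)+[0,0,.12],q,.15)
    movep([.40,-.26,.42],q);w,m=snap("wrist","w13");s,_=snap("scene","s13")
    cv2.imwrite("pics/mix13.png",np.hstack([cv2.resize(w,(400,300)),cv2.resize(s[120:360,60:380],(400,300))]))
print(read_state()["time"])
```

```text
0.08536466452931682
True [ 0.36339862 -0.2482607   0.06591381] [ 0.36382237 -0.24862837  0.04217905]
4.7250652353209866e-05 [-1.22724053  0.78566908 -0.253079  ]
77.8417
```

The descent stopped at z = 0.066 on a real contact. With the gripper fully open, the inner finger lands on the door's upper edge, only 38 mm from the bar. I'll come down 22 mm nearer the robot, close gently until the inner pad touches the bar, then centre in small steps.

Run:
```python
from h import *
q=tool([0,0,0],YO)[1];ex=Rt(YO).apply([1,0,0])
e=np.array(read_state()["ee_pos"]);move_l(e+[0,0,.1],q);ungrasp()
b0=bar(1.45);move_l(b0-.022*ex+[0,0,.08],q);pause(.4)
print(move_l(b0-.022*ex,q,.08,f_stop=15),read_state()["ee_pos"],b0)
clamp(20);s=read_state();print(s["opening"],s["force"]@ex,s["force"][2])
for d in(.018,.014,.010,.006,.003,0):
    move_l(b0-d*ex,q,.05);clamp(20);s=read_state();print(d,round(s["opening"],4),np.round(s["force"]@ex,1))
    if s["opening"]<.0115: break
print(read_state()["time"])
```

```text
False [ 0.34526448 -0.23738298  0.03874829] [ 0.36378283 -0.24860424  0.03845333]
0.011224237692023244 35.7822566512228 -2.4154909679195598
0.018 0.0111 27.0
82.6417
```

Run:
```python
from h import *
q=tool([0,0,0],YO)[1];ex=Rt(YO).apply([1,0,0]);b0=bar(1.45)
for d in(.010,.004,0):
    move_l(b0-d*ex,q,.05);s=read_state();print(d,round(s["opening"],4),s["force"]@ex)
clamp(40)
for k in list(np.linspace(1.35,.12,11))+[0,-.015]:
    move_l(bar(k),q,.1);s=read_state();print(round(k,2),np.round(s["force"],1),round(s["opening"],4))
    if s["opening"]<.006: break
else:
    ungrasp();pause(.2)
    move_l(bar(0)+[0,0,.12],q,.15)
    movep([.40,-.26,.42],q);w,m=snap("wrist","w13");s,_=snap("scene","s13");t,_=snap("top","t13");print(yellow(t))
    print(proj(m,bar(0,0)),proj(m,bar(.05,0)))
    cv2.imwrite("pics/mix13.png",np.hstack([cv2.resize(w,(400,300)),cv2.resize(s[120:360,60:380],(400,300))]))
print(read_state()["time"])
```

```text
0.01 0.0111 9.764206020054887
0.004 0.0112 -1.0367780060320084
0 0.0114 -6.8799660627954875
1.35 [-3.3 -2.8 -0.5] 0.0102
1.23 [-4.9 -3.4  0.1] 0.0104
1.1 [-6.9 -2.8  2.8] 0.0105
0.98 [-7.2 -1.2  2.3] 0.0102
0.86 [-10.6  -0.2   6.6] 0.0103
0.74 [-14.2   2.4  10.9] 0.01
0.61 [-20.3   4.6  19.5] 0.0103
0.49 [-25.4   9.4  31.2] 0.0102
0.37 [-23.5   9.2  38.5] 0.0103
0.24 [-14.8   6.6  38.3] 0.0105
0.12 [-6.7  2.9 30.8] 0.0104
0 [-9.7  3.9 27.1] 0.0106
-0.01 [-15.6   7.2  29.6] 0.0104
((130.94705200195312, 244.188232421875), (90.24307250976562, 115.51547241210938), 49.398704528808594)
[455.96423021 224.68132154] [445.75866771 224.38213212]
91.0583
```

View pics/mix13.png

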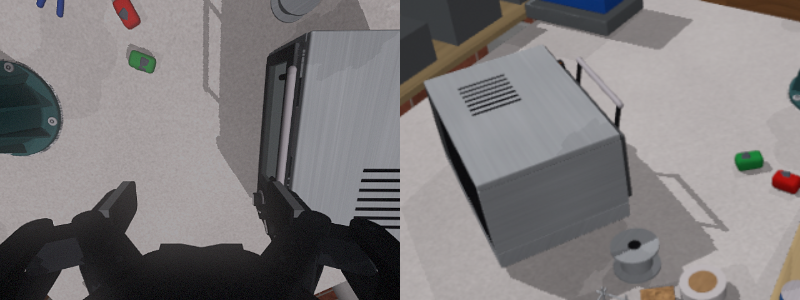

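The door looks shut. I'll compare it numerically with the opening picture.

Run:
```python
import cv2,numpy as np
a,b=cv2.imread("pics/scene0.png",0),cv2.imread("pics/s13.png",0)
print(cv2.absdiff(a,b)[155:275,185:250].mean())
for y0,y1 in((165,185),(185,215)):
    t=b[y0:y1,200:242].astype(np.uint8);r=cv2.matchTemplate(a[y0-8:y1+8,192:250],t,cv2.TM_CCOEFF_NORMED);_,v,_,l=cv2.minMaxLoc(r);print(v,l)
```

```text
2.3414102564102564
0.9982070922851562 (8, 8)
0.993786633014679 (8, 8)
```

The shift is zero pixels (0.05 rad would show as 3.5 px), so the door is shut. The bin hasn't moved and the arm is clear.

```bash
python3 -c "
from plant import *
print(close_job())"
```

```text
the job is handed in; nothing more can be done
None
```

I handed the job in with the two dry stones in the bin, the two damp stones flat on the tray on the rack and the door shut; with the door shut I could not recheck the tray, and no verdict came back.

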